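# Try the bread-roll box, release its catch if it is caught, and hold the lid open

### The arm

A 6-joint arm with a two-finger parallel gripper is mounted at the origin on the work surface. World frame = base frame: x ahead of the robot, y to its left, z up, the work surface at z = 0. Lengths are in m, angles in rad, forces in N, time in s.
With the tool pointing down it reaches from about 0.35 to 0.775 m from the base axis. Payload 5.5 kg.
Tool frame: the origin (TCP) lies between the finger pads; the fingertips stand 22 mm ahead of it and the grasp point (between the pads) lies 3 mm ahead of it (env.finger_overhang is the distance from the TCP to the fingertips, in m); y points along the fingers, x is the direction in which the jaws open and shut, and the axes are right-handed (so a half turn about y gives the same grasp; the last joint's range is limited). The gripper opens to 85 mm and grips with 20 to 120 N. Pads are 22 mm wide; open, the fingers measure 114 mm over their backs; the gripper's body (76 mm by 85 mm) begins 54 mm behind the grasp point. The pads swing forward as they close: fully open they stand 13 mm farther back than shut.
Start: joints at [1.061, 0.313, 0.046, 1.304, 0, 1.431], TCP at [0.208, 0.536, 0.253] pointing down, gripper open.
Joint ranges: [-2.76, 2.76], [-0.86, 1.69], [-1.03, 1.26], [-2.2, 2.34], [-1.47, 1.5], [-3.14, 3.14]. Speed limits (rad/s): [2.57, 2.57, 3.14, 3.14, 3.14, 3.14].

### API

Orientations are given as a unit quaternion [w, x, y, z].
In Python, from workcell import monitor, cams, job, env gives the robot as it stands.
- The arm moves only by the tool drive_tool, never from a script. Its argument "plan" is text: rows parted by semicolons, each of 7 numbers parted by spaces: the opening, from -1 (shut) to 1 (fully open), then the shift along the tool's x, y, z in mm, then the turn, a rotation vector about the tool's x, y, z in degrees. In form: gripper x y z rx ry rz; .... A call has 1 to 8 rows; each row shifts and turns the pose as measured when the row begins, along the tool's axes as they then stand; what a row does not reach is not made up. A row lasts 1/8 s, in which the tool goes at most 62.5 mm and 10.7 degrees, less where a joint would pass 70% of its speed; a pose out of reach is approached as far as the arm can. A call is refused whole if a number of a shift passes 62.5 or a number of a turn 10.7, either way. A call with a gripper value outside its range is refused whole. The fingers move at their own pace and stop on an object; "grip_force" is the grip in N (left out, the last holds). Time passes only in rows, so rows that do not move let the fingers close. It gives the time, the measured TCP pose, the force and the opening at its end, in the units of the state.
- monitor.get_state(): the state, without advancing time (a new reading comes with each control period).
- cams.read_camera(name): name is "side" or "top"; returns (picture, depth): 384x512x3 uint8, red, green, blue; 384x512 float32, m along the optical axis (not along the pixel's ray), 0 where there is no reading.
- cams.calibration(name): a dict with "fx", "fy", "cx", "cy" (pixels), "R" (3x3) and "t" (3): a world point X has camera coordinates R X + t. Camera axes: x right, y down, z forward; pixel columns grow to the right and rows downward; lengths in m; the calibration is good to about 2 mm. A picture is of the moment at which its call begins. calibration takes no time and is no camera call.
- job.hand_in(): hands the job in, once; it reports no verdict.
The state is a dict: "clock": time; "joint_pos": joint angles; "qvel": joint speeds; "tau": joint torques, N m; "tcp_pos": TCP position; "orientation": TCP orientation; "wrist_force": force on the tool from outside, world axes, zero at the start; "ft_torque": the same for the moment, N m; "finger_gap": finger opening in m.
Only numpy, scipy, OpenCV 4.12 (cv2) and the standard library are available. Lean on these libraries where they do the work, as an engineer would, in place of code of your own. Each camera call takes 0.05 s, during which the arm holds its last target.

### The job

Get the bread-roll box open for the guests: first tug its lid up by the bar at its front to find out whether it is caught. If it is caught, press the rectangular release key on top of the box fully down and then lift the lid; if it comes up freely, leave the key alone. Finish while still holding the lid up with the gripper at the bar, about 60 degrees open (it falls shut if let go, and must not be swung over to stand by itself), with the things around the box left where they are.

Things in the scene. Friction and masses are not known exactly. Their poses are not given: they have to be found in the camera images.
- box: Fixed pale pine box, 200 (x) x 360 (y) mm; its +x points to its back (hinge side), +y to the side with the console; origin: centre of its underside. Steel lid over y = -180 to 83 mm (rim 100 mm high). Console over y = 85 to 180 mm, steel top 112 mm high, with the release key at (-45, 133) mm and a round black dial, 38 mm across, at (50, 133), not used. The catch is inside, unseen.
- lid (a joint): Lid angle, rad: 0 shut, grows as its front is lifted, stop at 1.9. Weighs about 0.55 kg, falls shut below 1.5; lifting at the bar takes about 3 N. If caught, it lifts only about 0.06 rad (15 mm at the bar) and stops hard; else it lifts freely. A caught lid is freed by pressing the key fully down once; the catch then stays drawn back after the key comes up.
- bar (a point): Middle of the lid's bar handle, on its axis: round dark steel bar, 14 mm thick, 90 mm long along the box's y, at (-145, -50, 106) mm of the box when shut. Two end arms carry it 45 mm in front of the lid's edge (lid 12 mm thick), so it can be pinched across from above. It swings with the lid and may turn between the fingers.
- hinge (a point): Point on the lid's hinge axis, which runs along the box's y axis; 245 mm behind the bar's axis and 6 mm below it when shut, 100 mm above the counter.
- key (a joint): How far the release key is pressed, m: 0 up, 0.014 fully down (hard stop, the key then still stands 4 mm above the console). Spring: 3 N at the top, 7 N fully down, 1 to 3 N more while it moves the catch; it comes up by itself when let go.
- key_top (a point): Centre of the top face of the release key, a steel block 36 (x) x 32 (y) mm that stands 18 mm above the console's steel top (130 mm above the counter); pressed straight down.
- catch (a joint): How far the release key has drawn the hidden catch back from where it stood at the start, m. It reads 0 at every start, caught or not, so it does not tell which; once the key has been pressed fully down on a caught lid it stays at about 0.008. If the lid was not caught, the key does not reach the catch and this stays 0.
- jam_jar: Closed amber glass jar, 60 mm across, 75 mm high, origin under its centre. Bystander.
- cup: White cup without handle, 76 mm across, 75 mm high, origin under its centre. Bystander.
- milk_bottle: White bottle, 68 mm across, 170 mm high, origin under its centre. Bystander.
- bowl: White bowl, 124 mm across, 55 mm high, origin under its centre. Bystander.
- card: Blank card standing in a wooden foot 40 x 85 mm, 72 mm high in all, origin under its centre. Bystander.
- pepper_mill: Dark wooden pepper mill, 52 mm across, 120 mm high, origin under its centre. Bystander.

How it is judged:
By the outcome, as a careful person would: the job done as asked, in the order asked, and still so for the second after the job is handed in, while the arm keeps its last pose, push and grip.
It also fails if it takes over 54 s, if anything falls off the work surface, if the arm or the gripper's body presses on something with over 40 N, if the wrist force passes 120 N, or if a joint passes its speed limit or range.

## Working session

There is one attempt and no reset: what is moved stays moved. The work goes in short steps, Python scripts to look and compute and a tool call to move; the robot and the scene stay as the last step left them, time stands still between calls to the robot, and variables do not carry over. Pictures are saved under pics/ and viewed, and the job is handed in when it is done.

Besides the shell and the picture viewer there is one more tool, called after "Request:" as name(argument=value, ...), one argument or row to a line, values as JSON. drive_tool: Moves the arm, as the interface text tells. Its arguments: {"type":"object","properties":{"plan":{"type":"string"},"grip_force":{"type":"number"}},"required":["plan"]}

```bash
mkdir -p pics; ls; python3 - <<'E'
from workcell import monitor,cams,job,env
import cv2,numpy as np
print(monitor.get_state())
for n in("side","top"):
    p,d=cams.read_camera(n); np.savez(f"pics/{n}0.npz",p=p,d=d)
    cv2.imwrite(f"pics/{n}0.png",p[:,:,::-1]); print(n,cams.calibration(n))
E
```

```text
pics
{'clock': 0.0, 'joint_pos': array([ 1.06136093e+00,  3.14031139e-01,  4.49497929e-02,  1.30360479e+00,
       -6.78784248e-06,  1.43118324e+00]), 'qvel': array([ 0.00033801,  0.0021943 ,  0.00116445,  0.00298874,  0.00087632,
       -0.00063876]), 'tau': array([ 1.81649255e-03, -4.80620313e+01,  2.98535156e+01,  1.91199244e-02,
       -3.25666842e-04, -1.18092339e-05]), 'tcp_pos': array([0.20761173, 0.53568927, 0.25237942]), 'orientation': array([-0.58310634,  0.58370493,  0.39894915, -0.40014389]), 'wrist_force': array([ 0.32457931,  0.14470251, -0.63974394]), 'ft_torque': array([ 0.01854444,  0.00813355, -0.01973233]), 'finger_gap': 0.08518199294378614}
side {'fx': 423.9956510752377, 'fy': 423.9956510752377, 'cx': 260.0915459528368, 'cy': 194.864823890391, 'R': array([[ 0.7072689 , -0.70690372, -0.00760471],
       [-0.51586814, -0.50871969, -0.68926362],
       [ 0.48337435,  0.49141775, -0.72447072]]), 't': array([-0.39656479,  0.36146976,  0.82883033])}
top {'fx': 465.05202028355814, 'fy': 465.05202028355814, 'cx': 259.6070429426423, 'cy': 186.28676248463955, 'R': array([[ 0.02673985, -0.99950701,  0.01645362],
       [-0.99618944, -0.02801076, -0.08259537],
       [ 0.08301553, -0.01418233, -0.99644733]]), 't': array([-0.03486266,  0.59604124,  1.19755773])}
```

View pics/side0.png

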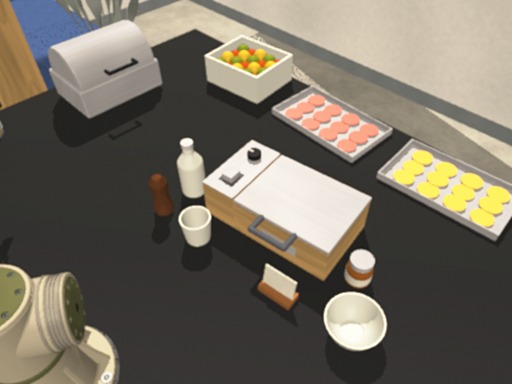

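View pics/top0.png

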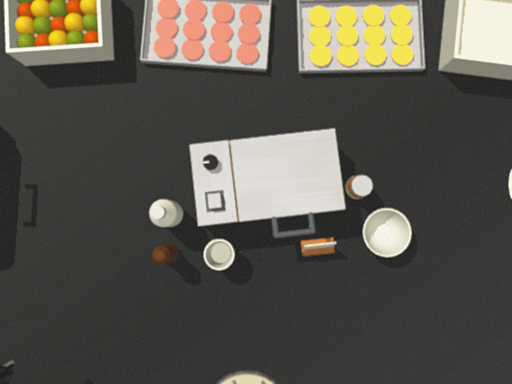

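```bash
python3 - <<'E'
from scipy.spatial.transform import Rotation as R
w,x,y,z=[-0.58310634,  0.58370493,  0.39894915, -0.40014389]
print(R.from_quat([x,y,z,w]).as_matrix().round(3))
E
```

```text
[[ 0.361 -0.001 -0.932]
 [ 0.932 -0.002  0.361]
 [-0.002 -1.     0.   ]]
```

Side view: box in the middle, key at about (231,176), bar at (272,233), card (279,286) in front of it. Top view: lid corners (336,129) and (345,210), key (214,201), bar (294,225), card (318,246) just in front of the bar.

```bash
cat > h.py <<'E'
import numpy as np,cv2
from workcell import cams
def load(n,k=0):
    f=np.load(f"pics/{n}{k}.npz"); return f['p'],f['d']
def back(n,u,v,d):
    c=cams.calibration(n); X=np.stack([(u-c['cx'])/c['fx']*d,(v-c['cy'])/c['fy']*d,d],-1)
    return (X-c['t'])@c['R']
def cloud(n,d):
    v,u=np.mgrid[:384,:512]; return back(n,u,v,d)
def proj(n,X):
    c=cams.calibration(n); x=c['R']@np.asarray(X)+c['t']; return np.array([c['fx']*x[0]/x[2]+c['cx'],c['fy']*x[1]/x[2]+c['cy']])
def tri(ut,us):
    A=[];b=[]
    for n,(u,v) in(("top",ut),("side",us)):
        c=cams.calibration(n);o=-c['R'].T@c['t'];r=c['R'].T@np.array([(u-c['cx'])/c['fx'],(v-c['cy'])/c['fy'],1]);r/=np.linalg.norm(r)
        P=np.eye(3)-np.outer(r,r);A.append(P);b.append(P@o)
    return np.linalg.lstsq(np.vstack(A),np.hstack(b),rcond=None)[0]
E
python3 - <<'E'
from h import *
for n in("side","top"):
    p,d=load(n); C=cloud(n,d); ok=d>0
    print(n,"counter z",np.median(C[...,2][ok&(abs(C[...,2])<.02)]))
    # lid plane + others
    roi=ok&(C[...,0]>.3)&(C[...,0]<.8)&(abs(C[...,1])<.35)
    z=C[...,2]
    h,e=np.histogram(z[roi],bins=np.arange(.01,.19,.004)); print([(round(a,3),int(b)) for a,b in zip(e,h)if b>60])
    g=p.max(2).astype(int)-p.min(2)
    lid=roi&(z>.095)&(z<.121)&(g<30)&(p.min(2)>110)
    k,lab,st,ce=cv2.connectedComponentsWithStats(lid.astype(np.uint8))
    for i in range(1,k):
        if st[i,4]>50: print(st[i],ce[i],C[lab==i].mean(0).round(3))
    i=1+np.argmax(st[1:,4]); m=(lab==i); pts=C[m]
    r=cv2.minAreaRect((pts[:,:2]*1000).astype(np.float32)); print("steel rect",r)
    key=roi&(z>.123)&(z<.14)
    k,lab,st,ce=cv2.connectedComponentsWithStats(key.astype(np.uint8))
    for i in range(1,k):
        if st[i,4]>15: print("key?",st[i],ce[i],C[lab==i].mean(0).round(4),np.ptp(C[lab==i],0).round(3))
    big=cv2.resize(p[110:270,130:430] if n=="top" else p[120:340,140:420],None,fx=2.6,fy=2.6,interpolation=cv2.INTER_CUBIC)
    cv2.imwrite(f"pics/{n}0z.png",big[:,:,::-1])
E
```

```text
side counter z 0.0007775931542396953
[(np.float64(0.01), 461), (np.float64(0.014), 507), (np.float64(0.018), 578), (np.float64(0.022), 380), (np.float64(0.026), 394), (np.float64(0.03), 362), (np.float64(0.034), 363), (np.float64(0.038), 358), (np.float64(0.042), 375), (np.float64(0.046), 400), (np.float64(0.05), 447), (np.float64(0.054), 477), (np.float64(0.058), 332), (np.float64(0.062), 328), (np.float64(0.066), 307), (np.float64(0.07), 395), (np.float64(0.074), 628), (np.float64(0.078), 218), (np.float64(0.082), 196), (np.float64(0.086), 213), (np.float64(0.09), 203), (np.float64(0.094), 204), (np.float64(0.098), 162), (np.float64(0.102), 267), (np.float64(0.106), 701), (np.float64(0.11), 7509), (np.float64(0.114), 1309), (np.float64(0.118), 120), (np.float64(0.122), 88), (np.float64(0.126), 191), (np.float64(0.13), 115)]
[ 203  140   77   58 1630] [240.87116564 168.96871166] [0.588 0.094 0.113]
[ 234  155  138  100 7257] [303.36530247 203.27587157] [ 0.61  -0.095  0.112]
steel rect ((598.2789916992188, -88.09698486328125), (250.18605041503906, 262.49310302734375), 8.557070732116
[... 897 characters left out ...]
float64(0.126), 260), (np.float64(0.13), 101), (np.float64(0.166), 99)]
[ 230  129  115   93 8647] [286.92563895 174.81531167] [ 0.62  -0.084  0.111]
[ 190  141   47   85 2705] [212.72125693 182.43216266] [0.596 0.097 0.111]
[149 199  28  28 310] [164.96774194 213.23548387] [0.518 0.21  0.111]
steel rect ((621.056884765625, -84.41767883300781), (202.2587432861328, 261.93670654296875), 8.339743614196777)
key? [203 154  15  16 187] [209.86096257 161.69518717] [0.6445 0.1046 0.127 ] [0.036 0.034 0.008]
key? [207 193  15  16 198] [213.96464646 200.55050505] [0.5508 0.0913 0.129 ] [0.037 0.034 0.011]
key? [155 204  16  18  98] [164.03061224 212.81632653] [0.5182 0.2091 0.1292] [0.041 0.035 0.016]
```

```bash
sleep 0
```

```text
(no output)
```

View pics/top0z.png

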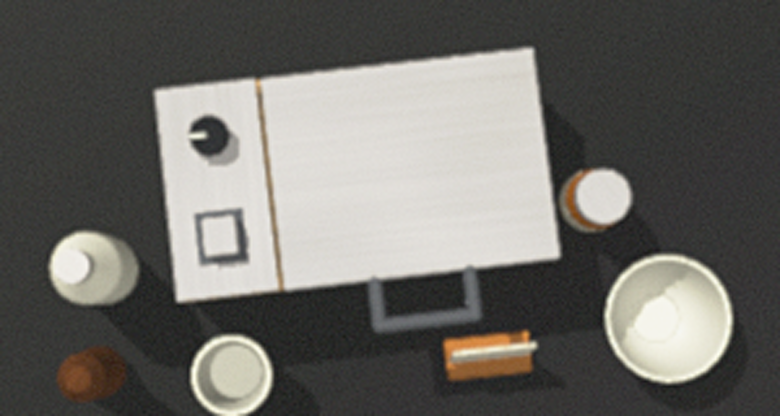

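View pics/side0z.png

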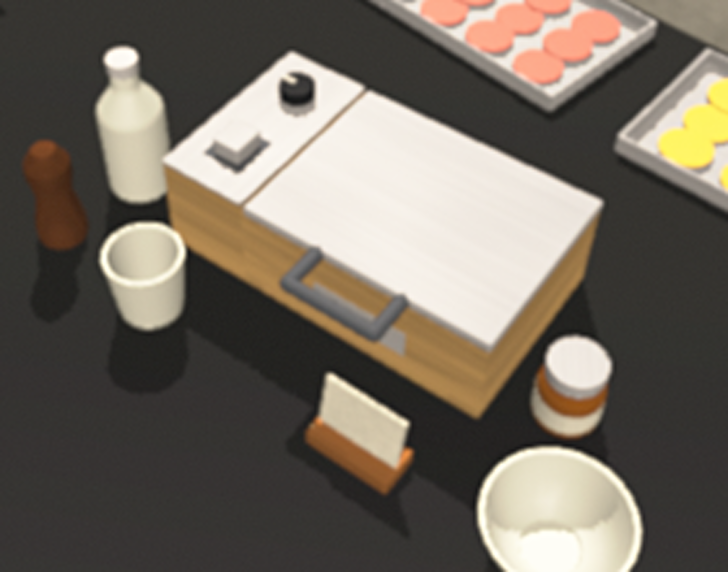

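```bash
cat >> h.py <<'E'
from scipy.spatial.transform import Rotation as Rr
def pose():
    from workcell import monitor
    s=monitor.get_state(); w,x,y,z=s['orientation']; return s,np.array(s['tcp_pos']),Rr.from_quat([x,y,z,w])
def rows(target,yaw_deg,N,tilt=0,g=1):
    """print N rows to go straight to target TCP with tool-down and tool x at yaw"""
    s,p,R0=pose(); yx=np.deg2rad(yaw_deg)
    ax=np.array([np.cos(yx),np.sin(yx),0]); ay=np.array([0,0,-1.]); az=np.cross(ax,ay)
    R1=Rr.from_matrix(np.column_stack([ax,ay,az]))
    if tilt: R1=R1*Rr.from_rotvec([0,0,np.deg2rad(tilt)])
    dv=(R0.inv()*R1).as_rotvec(); R=R0
    for i in range(N):
        sh=R.inv().apply((np.array(target)-p)/N)*1000
        print(g,*sh.round(1),*np.rad2deg(dv/N).round(2),end="; "); R=R*Rr.from_rotvec(dv/N)
    print()
E
python3 - <<'E'
from h import *
from workcell import env
print([a for a in dir(env) if a[0]!='_'],env.finger_overhang)
for n in("side","top"):
    p,d=load(n); C=cloud(n,d); z=C[...,2]
    dark=(p.max(2)<130)&(p[...,2]>=p[...,0])&(z>.09)&(z<.125)&(C[...,0]<.55)&(C[...,0]>.43)&(C[...,1]<0)&(C[...,1]>-.2)
    k,lab,st,ce=cv2.connectedComponentsWithStats(dark.astype(np.uint8),connectivity=8)
    for i in range(1,k):
        if st[i,4]>30:
            q=C[lab==i]; print(n,st[i],ce[i],q.mean(0).round(4))
            b=np.array([np.cos(np.deg2rad(8.3)),np.sin(np.deg2rad(8.3))]); s=q[:,:2]@b; t=q[:,:2]@[-b[1],b[0]]
            f=s<np.percentile(s,1)+.018
            print(" bar front range",np.percentile(s,[1,99]).round(4)," lateral",np.percentile(t,[1,50,99]).round(4),"z pct",np.percentile(q[f][:,2],[5,50,95]).round(4))
for nm,o in (("est",(.614,-.0355)),):
    b=np.array([np.cos(np.deg2rad(8.3)),np.sin(np.deg2rad(8.3))]);c=np.array([-b[1],b[0]])
    B=np.array(o)-.145*b-.05*c; print("bar",B,B@b,B@c,"hinge",np.array(o)+.1*b-.05*c)
    for P in [(*B,.106),(*(B+.045*c),.106),(*(B-.045*c),.106)]: print(proj("top",P),proj("side",P))
    print(proj("top",(*B,.113)))
# zoom centres seen
print("tri bar",tri((427/2.6+130-.3,321/2.6+110-.3),(331/2.6+140-.3,304/2.6+120-.3)))
# bystanders
p,d=load("top");C=cloud("top",d);z=C[...,2];m=(z>.02)&(C[...,0]<.56)&(C[...,0]>.3)&(abs(C[...,1])<.32)
k,lab,st,ce=cv2.connectedComponentsWithStats(m.astype(np.uint8))
for i in range(1,k):
    if st[i,4]>40: q=C[lab==i]; print(ce[i].round(),q.min(0).round(3),q.max(0).round(3))
E
```

```text
['MotionError', 'finger_overhang'] 0.022
side [249 216  47  34 183] [268.6010929  235.04918033] [ 0.4839 -0.1039  0.1115]
 bar front range [0.4506 0.4957]  lateral [-0.2229 -0.1687 -0.1259] z pct [0.1079 0.111  0.1144]
top [271 213  45  25 406] [293.33251232 228.52463054] [ 0.4891 -0.1019  0.1107]
 bar front range [0.4518 0.5012]  lateral [-0.2231 -0.1714 -0.1204] z pct [0.1063 0.111  0.1148]
bar [ 0.47773657 -0.10590794] 0.4574441893528127 -0.173762872926546 hinge [ 0.72017039 -0.07054067]
[294.70328882 233.21346382] [267.09836841 238.51439833]
[276.38261973 235.40828254] [250.85500577 229.03537174]
[312.98613667 231.02317608] [284.00922524 248.38294987]
[294.96823681 233.26536048]
tri bar [ 0.47836653 -0.1040681   0.11040989]
[261. 211.] [ 0.467 -0.225  0.02 ] [0.56  0.14  1.243]
[165. 213.] [ 0.486 -0.001  0.02 ] [0.553 0.251 1.243]
[369. 232.] [ 0.432 -0.32   0.02 ] [ 0.539 -0.285  0.06 ]
[217. 256.] [ 0.383 -0.001  0.02 ] [0.495 0.116 1.243]
[318. 245.] [ 0.434 -0.212  0.02 ] [ 4.950e-01 -1.000e-03  1.243e+00]
[164. 254.] [ 0.391 -0.001  0.02 ] [0.495 0.24  1.243]
```

```bash
python3 - <<'E'
from h import *
rows((.478,-.105,.2),8.3,14)
E
```

```text
1 -35.7 3.8 -34.5 0.0 4.32 -0.01; 1 -33.0 3.8 -37.1 0.0 4.32 -0.01; 1 -30.1 3.8 -39.5 0.0 4.32 -0.01; 1 -27.0 3.8 -41.7 0.0 4.32 -0.01; 1 -23.8 3.8 -43.6 0.0 4.32 -0.01; 1 -20.5 3.8 -45.3 0.0 4.32 -0.01; 1 -17.0 3.8 -46.7 0.0 4.32 -0.01; 1 -13.4 3.8 -47.8 0.0 4.32 -0.01; 1 -9.8 3.8 -48.7 0.0 4.32 -0.01; 1 -6.1 3.8 -49.3 0.0 4.32 -0.01; 1 -2.3 3.8 -49.6 0.0 4.32 -0.01; 1 1.4 3.8 -49.7 0.0 4.32 -0.01; 1 5.1 3.8 -49.4 0.0 4.32 -0.01; 1 8.8 3.8 -48.9 0.0 4.32 -0.01;
```

Request:
drive_tool(
  plan="1 -36 2 -34 0 4.3 0; 1 -33 2 -37 0 4.3 0; 1 -30 2 -39 0 4.3 0; 1 -27 2 -42 0 4.3 0; 1 -24 2 -44 0 4.3 0; 1 -20 2 -45 0 4.3 0; 1 -17 2 -47 0 4.3 0",
  grip_force=40,
)

```text
clock: 0.98
tcp_pos: [0.3425, 0.2078, 0.2354]
orientation: [-0.667, 0.669, 0.23, -0.233]
wrist_force: [1.5, 0.1, 0.3]
finger_gap: 0.0852
```

```bash
python3 - <<'E'
from h import *
rows((.478,-.105,.2),8.3,8)
E
```

```text
1 -10.8 4.5 -41.2 0.02 3.73 -0.03; 1 -8.1 4.5 -41.8 0.02 3.73 -0.03; 1 -5.4 4.5 -42.3 0.02 3.73 -0.03; 1 -2.6 4.5 -42.5 0.02 3.73 -0.03; 1 0.1 4.5 -42.6 0.02 3.73 -0.03; 1 2.9 4.5 -42.5 0.02 3.73 -0.03; 1 5.7 4.4 -42.2 0.02 3.73 -0.03; 1 8.4 4.4 -41.8 0.02 3.73 -0.03;
```

Request:
drive_tool(
  plan="1 -11 5 -41 0 3.7 0; 1 -8 5 -42 0 3.7 0; 1 -5 5 -42 0 3.7 0; 1 -3 5 -42 0 3.7 0; 1 0 5 -43 0 3.7 0; 1 3 4 -42 0 3.7 0; 1 6 4 -42 0 3.7 0; 1 8 4 -42 0 3.7 0",
)

```text
clock: 1.98
tcp_pos: [0.4765, -0.1167, 0.1964]
orientation: [-0.705, 0.706, 0.044, -0.047]
wrist_force: [1.5, 0.7, 0.4]
finger_gap: 0.0855
```

```bash
python3 - <<'E'
from h import *
rows((.478,-.105,.2),8.3,1)
rows((.478,-.105,.11),8.3,4)
E
```

```text
1 3.0 -3.6 11.4 0.12 -0.86 -0.27; 
1 0.9 21.6 2.9 0.03 -0.22 -0.07; 1 0.8 21.6 2.9 0.03 -0.22 -0.07; 1 0.8 21.6 2.9 0.03 -0.22 -0.07; 1 0.8 21.6 2.9 0.03 -0.22 -0.07;
```

Request:
drive_tool(
  plan="-0.12 2 0 11 0 -0.8 -0.2; -0.12 0 0 0 0 0 0; -0.12 0 0 0 0 0 0; -0.12 0 0 0 0 0 0",
)

```text
clock: 2.48
tcp_pos: [0.4764, -0.1059, 0.195]
orientation: [-0.705, 0.706, 0.049, -0.052]
wrist_force: [-0.1, 0.1, 0.1]
finger_gap: 0.0378
```

```bash
python3 - <<'E'
from h import *
rows((.478,-.105,.11),8.3,4)
for n in("side","top"):
    p,d=cams.read_camera(n); np.savez(f"pics/{n}1.npz",p=p,d=d)
    big=cv2.resize(p[110:270,130:430] if n=="top" else p[120:340,140:420],None,fx=2.6,fy=2.6,interpolation=cv2.INTER_CUBIC)
    cv2.imwrite(f"pics/{n}1z.png",big[:,:,::-1])
E
```

```text
1 0.5 21.3 0.2 0.01 -0.03 -0.05; 1 0.5 21.3 0.2 0.01 -0.03 -0.05; 1 0.5 21.3 0.2 0.01 -0.03 -0.05; 1 0.4 21.3 0.2 0.01 -0.03 -0.05;
```

View pics/side1z.png

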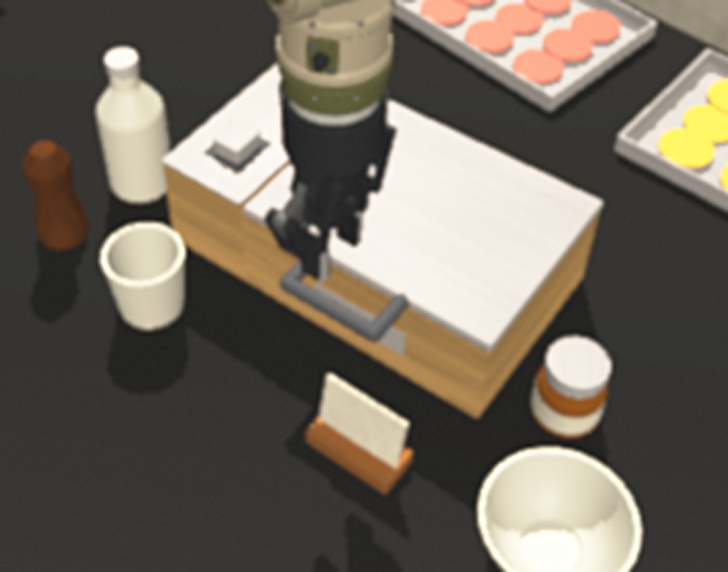

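The gripper (tips near zoom (318,270)) stands above the bar, aligned across it. Descending.

Request:
drive_tool(
  plan="-0.12 1 21 0 0 0 0; -0.12 1 21 0 0 0 0; -0.12 0 21 0 0 0 0; -0.12 0 20 0 0 0 0; -0.12 0 2 0 0 0 0",
)

```text
clock: 3.2
tcp_pos: [0.4794, -0.1048, 0.1098]
orientation: [-0.704, 0.706, 0.052, -0.051]
wrist_force: [-0.2, -0.1, 1.0]
finger_gap: 0.0377
```

Request:
drive_tool(
  plan="-1 0 1 0 0 0 0; -1 0 0 0 0 0 0; -1 0 0 0 0 0 0; -1 0 0 0 0 0 0",
)

```text
clock: 3.7
tcp_pos: [0.4768, -0.1051, 0.1101]
orientation: [-0.703, 0.707, 0.05, -0.053]
wrist_force: [-0.1, 0.1, -3.4]
finger_gap: 0.0122
```

```bash
python3 - <<'E'
from h import *
s,p,R=pose();print(p,s['wrist_force'],s['ft_torque'],s['finger_gap'])
for n in("side","top"):
    p,d=cams.read_camera(n); np.savez(f"pics/{n}2.npz",p=p,d=d)
    big=cv2.resize(p[110:270,130:430] if n=="top" else p[120:340,140:420],None,fx=2.6,fy=2.6,interpolation=cv2.INTER_CUBIC)
    cv2.imwrite(f"pics/{n}2z.png",big[:,:,::-1])
E
```

```text
[ 0.47675965 -0.10511658  0.11007372] [-0.13275983  0.12815826 -3.37404154] [-0.03004041  0.22875524  0.00627402] 0.012222142986889591
```

View pics/side2z.png

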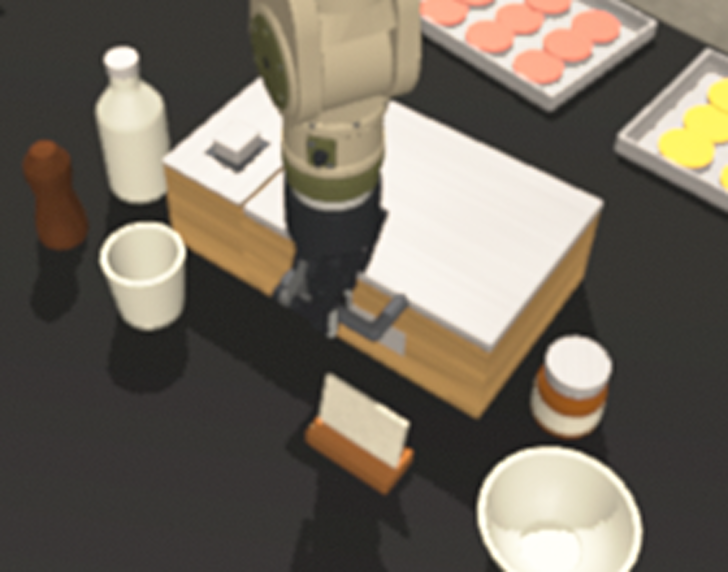

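Request:
drive_tool(
  plan="-1 0 -5 0 0 0 0; -1 0 -5 0 0 0 0; -1 0 0 0 0 0 0",
)

```text
clock: 4.18
tcp_pos: [0.4772, -0.105, 0.1207]
orientation: [-0.703, 0.707, 0.05, -0.053]
wrist_force: [0.3, -0.6, -4.9]
finger_gap: 0.0126
```

Request:
drive_tool(
  plan="-1 0 -4 0 0 0 0; -1 0 0 0 0 0 0",
)

```text
clock: 4.42
tcp_pos: [0.4776, -0.105, 0.1252]
orientation: [-0.703, 0.707, 0.05, -0.053]
wrist_force: [0.1, -0.2, -3.6]
finger_gap: 0.0126
```

Request:
drive_tool(
  plan="-1 0 -5 0 0 0 0; -1 0 0 0 0 0 0",
)

```text
clock: 4.68
tcp_pos: [0.4781, -0.105, 0.1306]
orientation: [-0.703, 0.707, 0.05, -0.052]
wrist_force: [1.8, -0.2, -4.0]
finger_gap: 0.0126
```

Request:
drive_tool(
  plan="-1 0 -6 0 0 0 0; -1 0 -4 0 0 0 0; -1 0 0 0 0 0 0",
)

```text
clock: 5.05
tcp_pos: [0.4794, -0.1048, 0.1417]
orientation: [-0.704, 0.707, 0.052, -0.051]
wrist_force: [3.0, 0.1, -4.0]
finger_gap: 0.0123
```

```bash
python3 - <<'E'
from h import *
s,p,R=pose();print(p,s['wrist_force'],s['ft_torque'],s['finger_gap'])
for n in("side","top"):
    p,d=cams.read_camera(n); np.savez(f"pics/{n}3.npz",p=p,d=d)
    big=cv2.resize(p[110:270,130:430] if n=="top" else p[120:340,140:420],None,fx=2.6,fy=2.6,interpolation=cv2.INTER_CUBIC)
    cv2.imwrite(f"pics/{n}3z.png",big[:,:,::-1])
E
```

```text
[ 0.47944883 -0.10478063  0.14171985] [ 3.01591938  0.14721563 -4.03364099] [ 0.01036004 -0.06262146 -0.01681842] 0.01229274116363208
```

View pics/side3z.png

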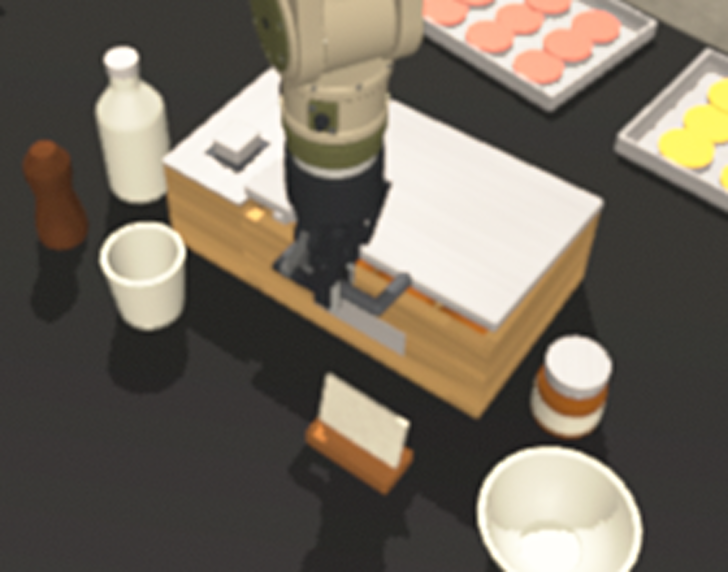

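The lid edge now shows a clear gap under it (zoom (450,305)), bar about 31 mm up with only 4 N: it isn't caught, so I leave the key alone and keep lifting along the arc.

```bash
cat >> h.py <<'E'
S=np.array([.4768,-.1051,.1100]); BX=np.array([np.cos(np.deg2rad(8.3)),np.sin(np.deg2rad(8.3)),0])
def arc(th): return S+BX*(.245*(1-np.cos(th))+.006*np.sin(th))+np.array([0,0,1])*(.245*np.sin(th)-.006*(1-np.cos(th)))
def now():
    s,p,R=pose(); h=(p-S)@BX; v=p[2]-S[2]; th=np.arctan2(.006+v,.245-h)-np.arctan2(.006,.245)
    r=np.hypot(.006+v,.245-h); print("theta deg",np.rad2deg(th).round(2),"r",r.round(4),"lat",((p-S)@[-BX[1],BX[0],0]).round(4),s['wrist_force'].round(1),s['ft_torque'].round(2),s['finger_gap'].round(4),R.as_matrix()[:,1].round(3)); return th,p,R
def arcrows(end_deg,N):
    th,p,R=now(); t=np.linspace(th,np.deg2rad(end_deg),N+1); prev=p
    for a in t[1:]:
        q=arc(a); print(-1,*(R.inv().apply(q-prev)*1000).round(1),'; ',end=''); prev=q
    print()
E
python3 -c "
from h import *
arcrows(25,6)"
```

```text
Traceback (most recent call last):
  File "h.py", line 39, in arcrows
    th,p,R=now(); t=np.linspace(th,np.deg2rad(end_deg),N+1); prev=p
           ~~~^^
  File "h.py", line 37, in now
    r=np.hypot(.006+v,.245-h); print("theta deg",np.rad2deg(th).round(2),"r",r.round(4),"lat",((p-S)@[-BX[1],BX[0],0]).round(4),s['wrist_force'].round(1),s['ft_torque'].round(2),s['finger_gap'].round(4),R.as_matrix()[:,1].round(3)); return th,p,R
                                                                                                                                                                                  ^^^^^^^^^^^^^^^^^^^^^
AttributeError: 'float' object has no attribute 'round'
```

```bash
sed -i "s/s\['finger_gap'\].round(4)/round(s['finger_gap'],4)/" h.py
python3 -c "
from h import *
arcrows(25,6)"
```

```text
theta deg 7.37 r 0.2453 lat -0.0 [ 3.7  0.9 -4.2] [ 0.09 -0.22 -0.02] 0.0125 [ 0.001 -0.005 -1.   ]
-1 2.4 -12.3 -0.0 ; -1 2.9 -12.2 -0.1 ; -1 3.5 -12.1 -0.1 ; -1 4.1 -11.9 -0.1 ; -1 4.7 -11.7 -0.1 ; -1 5.3 -11.4 -0.1 ;
```

Request:
drive_tool(
  plan="-1 2 -12 0 0 0 0; -1 3 -12 0 0 0 0; -1 4 -12 0 0 0 0; -1 4 -12 0 0 0 0; -1 5 -12 0 0 0 0; -1 5 -11 0 0 0 0; -1 0 0 0 0 0 0",
)

```text
clock: 6.02
tcp_pos: [0.5025, -0.1014, 0.2164]
orientation: [-0.703, 0.707, 0.05, -0.052]
wrist_force: [0.8, -1.3, -5.1]
finger_gap: 0.0125
```

```bash
python3 -c "
from h import *
arcrows(44,6)"
```

```text
theta deg 25.77 r 0.2462 lat -0.0001 [ 0.8 -1.3 -5.1] [-0.18  0.17 -0.04] 0.0125 [-0.002 -0.006 -1.   ]
-1 7.2 -10.9 -0.0 ; -1 6.8 -11.1 -0.1 ; -1 7.4 -10.7 -0.1 ; -1 7.9 -10.3 -0.1 ; -1 8.5 -9.9 -0.1 ; -1 9.0 -9.4 -0.1 ;
```

Request:
drive_tool(
  plan="-1 7 -11 0 0 0 0; -1 7 -11 0 0 0 0; -1 7 -11 0 0 0 0; -1 8 -10 0 0 0 0; -1 9 -10 0 0 0 0; -1 9 -9 0 0 0 0; -1 0 0 0 0 0 0",
)

```text
clock: 6.9
tcp_pos: [0.5454, -0.0952, 0.2791]
orientation: [-0.702, 0.708, 0.045, -0.057]
wrist_force: [-1.3, -1.3, -3.1]
finger_gap: 0.0126
```

```bash
python3 -c "
from h import *
arcrows(60,6)
for n in('side','top'):
    p,d=cams.read_camera(n); np.savez(f'pics/{n}4.npz',p=p,d=d); cv2.imwrite(f'pics/{n}4.png',p[:,:,::-1])
"
```

```text
theta deg 43.49 r 0.2481 lat -0.0001 [-1.3 -1.3 -3.1] [-0.21  0.24  0.02] 0.0126 [-0.016 -0.009 -1.   ]
-1 10.5 -6.2 0.1 ; -1 8.7 -7.9 -0.0 ; -1 9.1 -7.4 -0.0 ; -1 9.5 -7.0 -0.0 ; -1 9.8 -6.5 -0.0 ; -1 10.1 -6.1 -0.0 ;
```

View pics/side4.png

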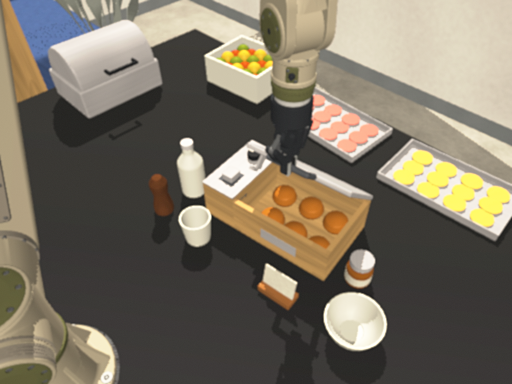

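The lid is about 43° up, rolls visible, bar still between the fingers (around (290,165)), bystanders unmoved.

Request:
drive_tool(
  plan="-1 9 -8 0 0 0 0; -1 9 -8 0 0 0 0; -1 9 -7 0 0 0 0; -1 9 -7 0 0 0 0; -1 9 -7 0 0 0 0; -1 10 -6 0 0 0 0; -1 0 0 0 0 0 0; -1 0 0 0 0 0 0",
)

```text
clock: 8.0
tcp_pos: [0.5932, -0.0883, 0.3191]
orientation: [-0.702, 0.709, 0.038, -0.061]
wrist_force: [-1.7, -1.1, -0.3]
finger_gap: 0.0119
```

```bash
python3 -c "
from h import *
arcrows(60,1)
for n in('side','top'):
    p,d=cams.read_camera(n); np.savez(f'pics/{n}5.npz',p=p,d=d); cv2.imwrite(f'pics/{n}5.png',p[:,:,::-1])
    C=cloud(n,d); b=BX[:2]; o=np.array([.614,-.0355]); X=(C[...,:2]-o)@b; Y=(C[...,:2]-o)@[-b[1],b[0]]; Z=C[...,2]
    m=(d>0)&(Y>-.175)&(Y<.075)&(X>-.03)&(X<.13)&(Z>.13)&(Z<.32)&(p.min(2)>90)&(p.max(2).astype(int)-p.min(2)<25)
    if m.sum()>50:
        for lo,hi in((-.175,-.11),(-.11,-.09),(.02,.075)):
            k=m&(Y>lo)&(Y<hi)
            if k.sum()>20:
                vx,vy,x0,y0=cv2.fitLine(np.stack([X[k],Z[k]],1).astype(np.float32),cv2.DIST_HUBER,0,.001,.001).ravel(); print(n,lo,k.sum(),'lid angle',np.rad2deg(np.arctan2(-vy*np.sign(vx),abs(vx))).round(1))
"
```

```text
theta deg 57.97 r 0.25 lat -0.0001 [-1.7 -1.1 -0.3] [-0.36  0.8   0.06] 0.0119 [-0.032 -0.012 -0.999]
-1 10.0 -0.4 0.2 ; 
side -0.175 638 lid angle 58.2
side -0.11 179 lid angle 57.8
side 0.02 531 lid angle 58.0
top 0.02 933 lid angle 57.0
```

View pics/side5.png

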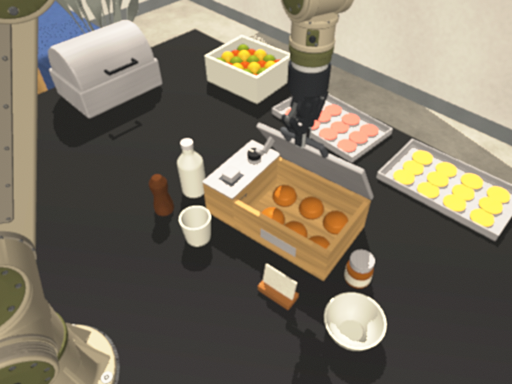

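View pics/top5.png

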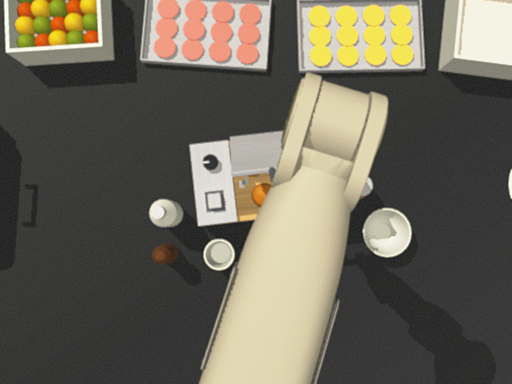

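Request:
drive_tool(
  plan="-1 5 -2 0 0 0 0; -1 4 -1 0 0 0 0; -1 0 0 0 0 0 0; -1 0 0 0 0 0 0",
  grip_force=50,
)

```text
clock: 8.6
tcp_pos: [0.5991, -0.0874, 0.3226]
orientation: [-0.701, 0.709, 0.036, -0.063]
wrist_force: [-3.7, -2.3, -0.1]
finger_gap: 0.0121
```

```bash
cat > m.py <<'E'
from h import *
import sys
k=sys.argv[1]; arcrows(60,1)
for n in('side','top'):
    p,d=cams.read_camera(n); np.savez(f'pics/{n}{k}.npz',p=p,d=d); cv2.imwrite(f'pics/{n}{k}.png',p[:,:,::-1])
    C=cloud(n,d); b=BX[:2]; o=np.array([.614,-.0355]); X=(C[...,:2]-o)@b; Y=(C[...,:2]-o)@[-b[1],b[0]]; Z=C[...,2]
    m=(d>0)&(X>-.03)&(X<.13)&(Z>.13)&(Z<.32)&(p.min(2)>90)&(p.max(2).astype(int)-p.min(2)<25)
    for lo,hi in((-.175,-.11),(.02,.075)):
        q=m&(Y>lo)&(Y<hi)
        if q.sum()>20:
            vx,vy,x0,y0=cv2.fitLine(np.stack([X[q],Z[q]],1).astype(np.float32),cv2.DIST_HUBER,0,.001,.001).ravel(); print(n,lo,q.sum(),'lid angle',np.rad2deg(np.arctan2(-vy*np.sign(vx),abs(vx))).round(1))
    if n=='side':
        big=cv2.resize(p[70:220,210:390],None,fx=4,fy=4,interpolation=cv2.INTER_CUBIC); cv2.imwrite(f'pics/side{k}z.png',big[:,:,::-1])
E
python3 m.py 6
```

```text
theta deg 59.54 r 0.2501 lat -0.0002 [-3.7 -2.3 -0.1] [-0.42  1.06  0.02] 0.0121 [-0.037 -0.013 -0.999]
-1 4.3 3.3 0.2 ; 
side -0.175 714 lid angle 59.0
side 0.02 578 lid angle 59.6
top 0.02 886 lid angle 58.7
```

View pics/side6z.png

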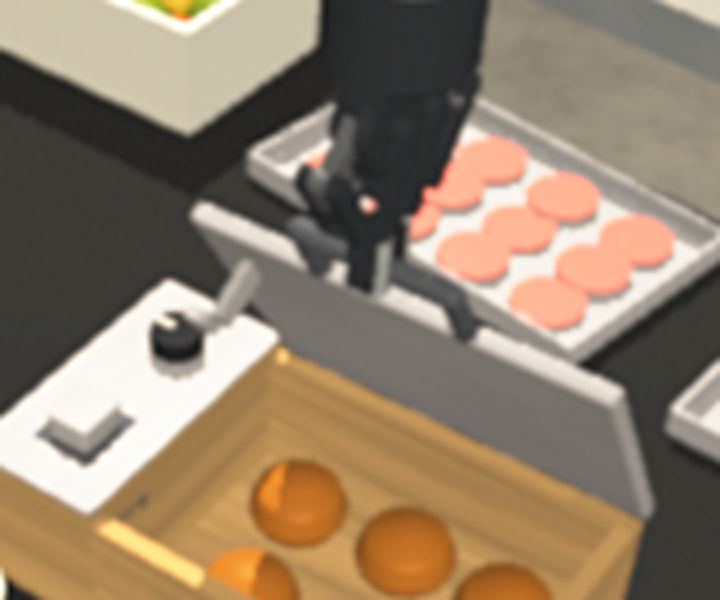

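Request:
drive_tool(
  plan="-1 2 0 0 0 0 0; -1 0 0 0 0 0 0; -1 0 0 0 0 0 0; -1 0 0 0 0 0 0; -1 0 0 0 0 0 0",
)

```text
clock: 9.32
tcp_pos: [0.5999, -0.0873, 0.323]
orientation: [-0.701, 0.709, 0.035, -0.063]
wrist_force: [-4.5, -1.1, 0.5]
finger_gap: 0.0119
```

```bash
python3 m.py 7; python3 - <<'E'
from h import *
# bystander change start vs now (side view), and key top height
a,da=load("side",0);b,db=load("side",7)
for nm,(x0,y0,x1,y1) in dict(bottle=(175,135,207,200),mill=(145,170,178,220),cup=(176,203,215,248),card=(252,258,302,310),jar=(340,245,378,292),bowl=(318,290,390,352),key=(218,160,245,190)).items():
    print(nm,np.abs(a[y0:y1,x0:x1].astype(int)-b[y0:y1,x0:x1]).mean().round(1),np.median(np.abs(da-db)[y0:y1,x0:x1]).round(4), cv2.phaseCorrelate(a[y0:y1,x0:x1].mean(2),b[y0:y1,x0:x1].mean(2))[0])
E
```

```text
theta deg 59.75 r 0.2501 lat -0.0002 [-4.5 -1.1  0.5] [-0.36  1.14  0.05] 0.0119 [-0.039 -0.014 -0.999]
-1 3.5 3.7 0.2 ; 
side -0.175 714 lid angle 59.4
side 0.02 579 lid angle 59.0
top 0.02 872 lid angle 58.8
bottle 10.2 0.002 (-0.007273406770320179, -0.06611825953643091)
mill 5.0 0.002 (-0.029769306638222304, -0.04748829480750416)
cup 10.4 0.002 (-0.05792066095695958, 0.577037384458631)
card 9.6 0.0016 (0.11105153967866599, -0.06715949111928055)
jar 18.1 0.0017 (-0.013228421497981202, 0.22972455678304016)
bowl 13.8 0.0015 (0.20743603033210434, 0.3694855673786144)
key 8.9 0.0018 (0.45064017309738524, -0.07541303047502268)
```

Everything holds steady (bystander shifts under a pixel, from lighting), so I hand in.

```bash
python3 -c "
from workcell import job
print(job.hand_in())"
```

```text
the job is handed in; nothing more can be done
None
```

I pinched the bar from above and tugged the lid. It rose freely to about 31 mm, well past the 15 mm where a caught lid would stop, with only about 4 N. It was not caught, so I left the release key alone and lifted the lid along its arc.

- **Lid angle:** the last checks put it at about 59 degrees, 58.8 to 59.4 from camera depth and 59.75 from the arm's position. It is still held at the bar with a 50 N grip, and I handed in at about 9.4 s.
- **Surroundings:** the side view showed the bystanders and key moved by less than a pixel from the start. I put that down to shadows rather than real movement.
- **What disagreed:** the TCP's distance from the hinge grew by about 5 mm during the lift. That suggests the bar slid a few mm toward the fingertips. The tool also leaned about 2 degrees with the bar, and the wrist moment rose to about 1.1 N m. The pose was still steady over the last hold of about half a second.

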